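# Stand the blued plate on edge against the angle plate for marking out

## Robot

A 6-joint arm with a two-finger parallel gripper is mounted at the origin on the work surface. World frame = base frame: x ahead of the robot, y to its left, z up, the work surface at z = 0. Lengths are in mm, angles in rad, forces in N, time in s.
With the tool pointing down it reaches from about 350 to 775 mm from the base axis. Payload 7.3 kg.
Tool frame: the origin (TCP) lies at the very end of the fingers, on their centre line; the grasp point (between the pads) lies 19 mm behind it; x points along the fingers, y is the direction in which the jaws open and shut, and the axes are right-handed (so a half turn about x gives the same grasp; the last joint's range is limited). The gripper opens to 92 mm and grips with 3 to 60 N. Pads are 19 mm wide; open, the fingers measure 130 mm over their backs; the gripper's body (75 mm by 190 mm) begins 47 mm behind the grasp point.
Start: joints at [-1.48, 0.342, 1.524, -0, 1.275, -0.146], TCP at [123.183, -510.363, 226.741] pointing down, gripper open.
Joint ranges: [-2.53, 2.53], [-0.77, 2.02], [0.04, 2.7], [-1, 4.14], [0.28, 2.66], [-3.11, 3.11]. Speed limits (rad/s): [2.57, 2.57, 3.14, 3.14, 3.14, 3.14].

## Interface

Orientations are given as [roll, pitch, yaw] about the fixed x, y, z axes, in that order (R = Rz(yaw) Ry(pitch) Rx(roll)).
In Python, from plant import sensors, capture, bot gives the robot as it stands.
- The arm moves only by the shell command python3 -m crank 'ROWS' [OPENING]. ROWS is JSON, a list of rows, each an object of numbers: "dx", "dy", "dz": the shift along the tool's x, y, z in cm; "spin": the turn about the tool's x in rad. A call has 1 to 20 rows; each row is the pose to reach, as a shift and turn from the pose commanded when the call began, along the tool's axes at that moment; what a row does not reach only later rows make up. A row lasts 1/12 s, in which the tool goes at most 41.7 mm and 7.16 degrees, less where a joint would pass 70% of its speed; a pose out of reach is approached as far as the arm can. A call with a gripper value outside its range is refused whole. OPENING is the opening in per cent of the stroke, from 0 (shut) to 100 (fully open), set as the call begins (- or left out, the last holds). The fingers move at their own pace and stop on an object; the grip force is fixed at half the most. Time passes only in rows, so rows that repeat a pose let the fingers close. It gives the time, the measured TCP pose, the force and the opening at its end, in the units of the state.
- sensors.get_obs(): the state, without advancing time (a new reading comes with each control period).
- capture(name): name is "scene" or "top"; returns a dict with "frame" (480x640x3 uint8, blue, green, red), "vfov" (degrees; the focal length in pixels is half the picture's height over the tangent of half this angle, whatever the lens; pixels are square), "cx", "cy" (the principal point, pixels), "view" (4x4, takes a point from world to camera coordinates). Camera axes: x right, y down, z forward; pixel columns grow to the right and rows downward; lengths in mm; the calibration is good to about 2 mm. A picture is of the moment at which its call begins. There is no depth.
- bot.close_job(): hands the job in, once; it reports no verdict.
The state is a dict: "time": time; "joint_positions": joint angles; "dq": joint speeds; "tau": joint torques, N m; "tool_pos": TCP position; "tcp_rot": TCP orientation; "contact_force": force on the tool from outside, world axes, zero at the start; "moment": the same for the moment, N m; "grip_width": finger opening in mm.
Only numpy, scipy, OpenCV 4.12 (cv2) and the standard library are available. Lean on these libraries where they do the work, as an engineer would, in place of code of your own. Each camera call takes 0.05 s, during which the arm holds its last target.

## Task

The plate with the blue marking dye, now leaning in the rack, is next to be marked out. Stand it upright on its long thin edge on the granite surface plate, with its bare back flush against the upright face of the iron angle plate, roughly centred on that face, and the blue face outwards. Lower it gently rather than dropping it, let go, and leave the bare plate and the height gauge undisturbed.

Things in the scene. Friction and masses are not known exactly. Their poses are not given: they have to be found in the camera images.
- blue_plate_center (a point): centre of the blued plate: flat aluminium plate 10 mm thick, 150 mm long, 110 mm high, about 0.45 kg, one large face coated dark blue, the rest bare metal. x (thickness) points out of the blue face, y along the length, z up the height. It starts leaning in the rack, long edge in the trough, its top 35 degrees back from vertical; it can be pinched across its thickness mid-way along its top edge.
- blue_plate_back (a point): centre of the bare back face of the blued plate, 5 mm behind the plate's centre along its -x; axes as for the plate.
- rack: fixed rack of folded dark steel, 377 mm long (its y), 115 deep (x), 95 high; origin under its centre. Holds the blued and bare plates side by side in either order; their faces look to its +x (the robot's left), their tops lean to its -x. The trough's front lip is 14 mm; the sloping back is 45 mm high along the slope, with tabs to 85 mm only behind the outer 35 mm of each plate's ends, open between
- surface_plate: fixed dark granite block, 250 mm (its x) by 400 mm (its y), level top 60 mm above the bench; origin at the centre of its underside, at bench height.
- angle_plate: fixed cast-iron angle plate on the granite: upright working face 100 mm wide, 62 mm high, 13 mm thick, with a foot 80 mm deep and two webs behind it. Origin at the middle of the lower edge of the working face, on the granite; x points out of that face (the plate goes there), y along it, z up. The standing plate will reach 48 mm above its top.
- bare_plate_center (a point): centre of the other plate in the rack, same size and weight as the blued one and leaning the same way, but bare metal on both faces; it must stay. Axes as for the blued plate.
- height_gauge: loose digital height gauge standing on the granite, on its +y side: base 85 mm (its x) by 55 mm (its y) by 30 mm, column 275 mm high, dark slider and a scriber that points along its +x; origin at the centre of its underside.

How it is judged (in metres and radians):
At the end, for the whole second after the job is handed in: The blued plate rests on its long edge on the granite within 3 degrees of upright, its bare back parallel within 3 degrees to the angle plate's face and within 3 mm of it, centred on it within 30 mm sideways, its centre 51 to 59 mm above the granite, blue face outwards (angle between the z axis of blue_plate_center and the z axis of surface_plate, either way round below 0.05 rad and angle between the x axis of blue_plate_center and the x axis of angle_plate, either way round below 0.05 rad and x of blue_plate_back in the frame of angle_plate between -0.003 and 0.003 m and y of blue_plate_center in the frame of angle_plate between -0.03 and 0.03 m and z of blue_plate_center in the frame of angle_plate between 0.051 and 0.059 m and linear speed of blue_plate below 0.01 m/s); the robot touches nothing.
It fails at once if the blued plate fell or was banged down onto the granite (moving faster than 0.3 m/s within 30 mm of its standing height) (horizontal distance between blue_plate_center and angle_plate below 0.12 m and z of blue_plate_center in the frame of angle_plate below 0.085 m and linear speed of blue_plate above 0.3 m/s).
It fails at once if the bare plate was moved by more than 15 mm (distance of bare_plate_center from where it was at the start of the episode above 0.015 m).
It fails at once if the height gauge was moved by more than 15 mm (distance of height_gauge from where it was at the start of the episode above 0.015 m).
It also fails if it takes over 48 s, if anything falls off the work surface, if the arm or the gripper's body presses on something with over 40 N, if the wrist force passes 120 N, or if a joint passes its speed limit or range.

## Working session

There is one attempt and no reset: what is moved stays moved. The work goes in short steps, Python scripts to look and compute and a shell command to move; the robot and the scene stay as the last step left them, time stands still between calls to the robot, and variables do not carry over. Pictures are saved under pics/ and viewed, and the job is handed in when it is done.

```bash
mkdir -p pics; ls; python3 - <<'E'
from plant import sensors, capture, bot
import cv2,json,numpy as np
o=sensors.get_obs();print(o)
for n in("scene","top"):
    c=capture(n);cv2.imwrite(f"pics/{n}0.png",c["frame"]);print(n,c["vfov"],c["cx"],c["cy"],np.array(c["view"]).round(4).tolist(),[k for k in c])
E
```

```text
pics
{'time': 0.0, 'joint_positions': array([-1.47998084e+00,  3.42739890e-01,  1.52501963e+00,  8.93108545e-06,
        1.27540425e+00, -1.46022361e-01]), 'dq': array([-0.00063328, -0.00055546, -0.00156887, -0.00183263, -0.0013794 ,
        0.00137858]), 'tau': array([-1.73202381e-03, -4.31250286e+01, -2.44215381e+01,  7.15850922e-02,
        5.58888889e-02, -1.26355239e-04]), 'tool_pos': array([ 123.15601201, -509.92858456,  226.03514587]), 'tcp_rot': array([-1.72225437,  1.56922519,  1.65617352]), 'contact_force': array([ 0.22192686,  0.14313996, -0.07226045]), 'moment': array([-0.02008224,  0.00567532,  0.02312608]), 'grip_width': 91.78785377236665}
scene 52.70100530515151 318.39746704168675 246.45413312668367 [[-0.8354, 0.5496, -0.0039, 396.4427], [0.4417, 0.6671, -0.5999, -258.8313], [-0.3271, -0.5029, -0.8001, 1281.4955], [0.0, 0.0, 0.0, 1.0]] ['frame', 'vfov', 'cx', 'cy', 'view']
top 55.187012574290186 332.4180928111777 243.25835109391346 [[0.022, -0.9997, 0.0141, 63.1753], [-0.9962, -0.0231, -0.0844, 538.7098], [0.0847, -0.0122, -0.9963, 808.8392], [0.0, 0.0, 0.0, 1.0]] ['frame', 'vfov', 'cx', 'cy', 'view']
```

View pics/scene0.png

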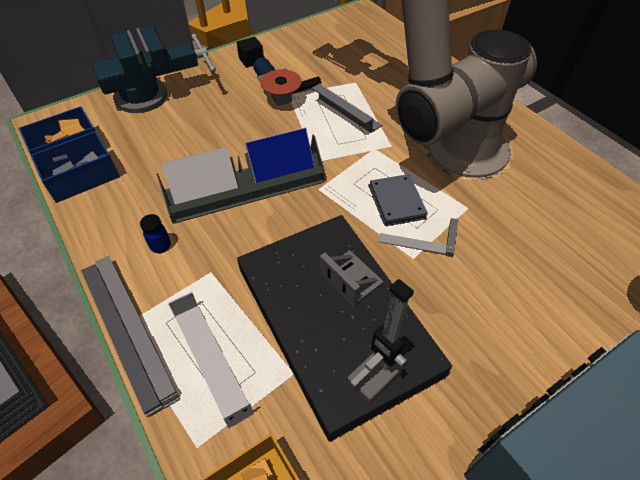

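View pics/top0.png

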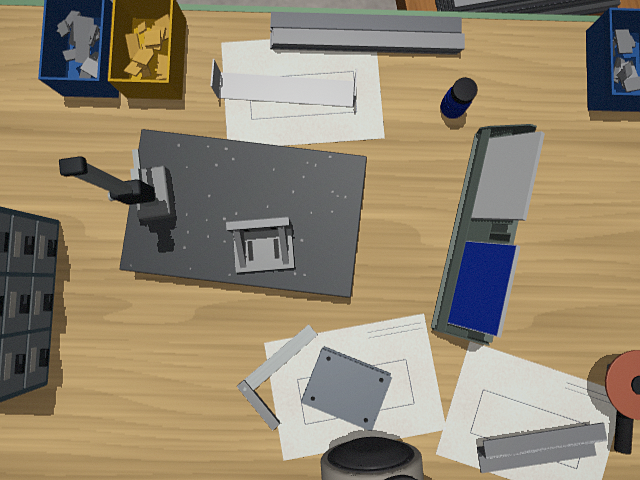

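```bash
python3 - <<'E'
import cv2
a=cv2.imread("pics/top0.png");s=cv2.imread("pics/scene0.png")
def crop(im,x0,y0,x1,y1,k,n):
    cv2.imwrite("pics/"+n,cv2.resize(im[y0:y1,x0:x1],None,fx=k,fy=k,interpolation=cv2.INTER_CUBIC))
crop(a,425,220,525,350,5-.5,"c1.png")
crop(a,215,205,310,285,8,"c2.png")
crop(s,150,120,340,225,4,"c3.png")
crop(s,310,240,420,320,7,"c4.png")
crop(a,110,115,380,305,2.9,"c5.png")
E
```

```text
(no output)
```

View pics/c1.png

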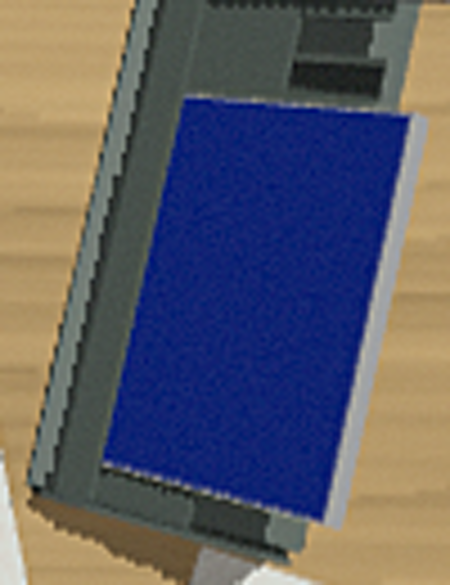

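View pics/c2.png

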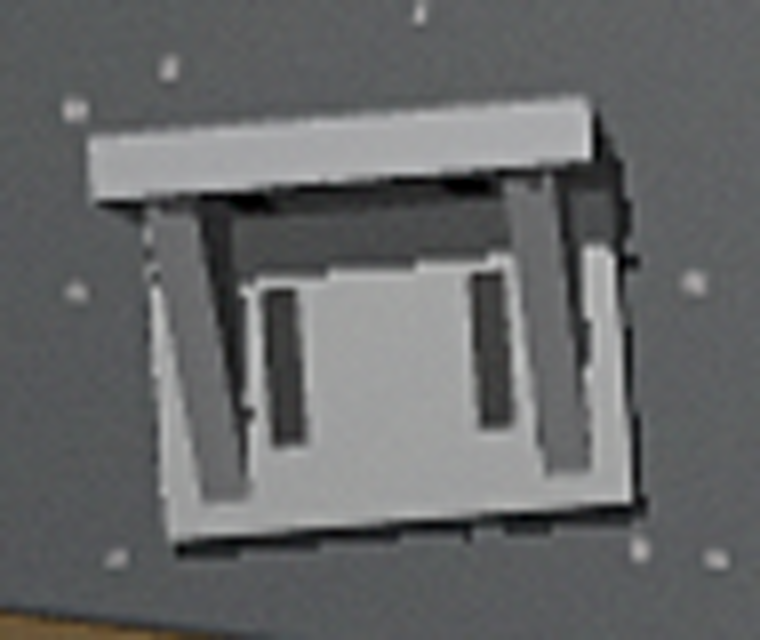

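View pics/c3.png

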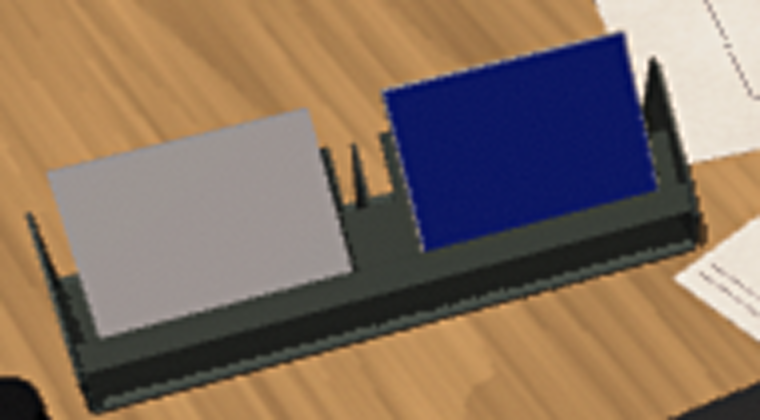

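View pics/c4.png

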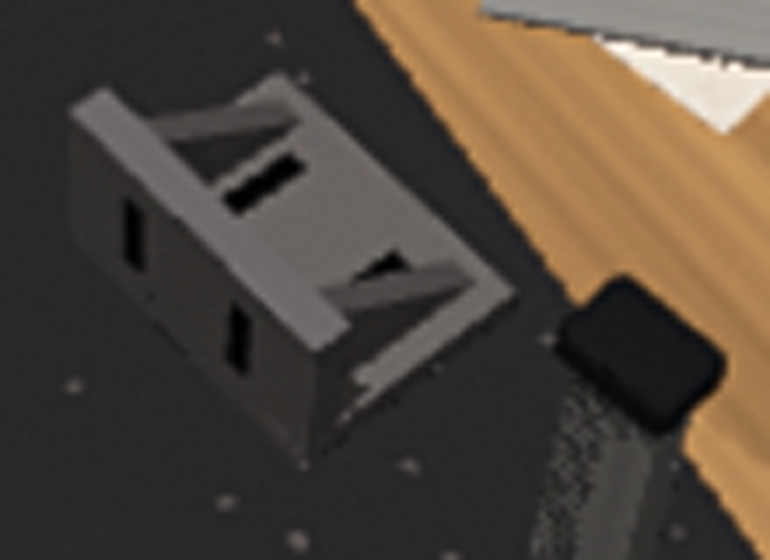

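View pics/c5.png

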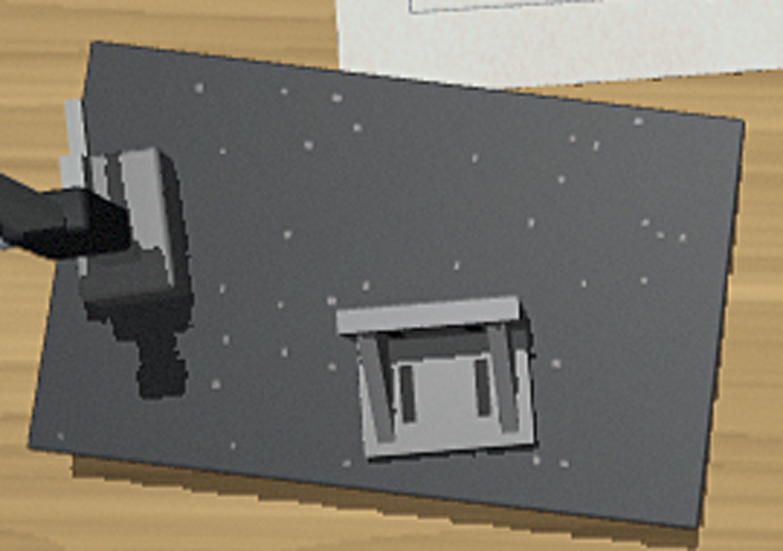

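```bash
cat > h.py <<'E'
import numpy as np,cv2
from scipy.optimize import least_squares
from scipy.spatial.transform import Rotation as Ro
C={'scene':(52.70100530515151,318.39746704168675,246.45413312668367,[[-0.8354,0.5496,-0.0039,396.4427],[0.4417,0.6671,-0.5999,-258.8313],[-0.3271,-0.5029,-0.8001,1281.4955]]),
'top':(55.187012574290186,332.4180928111777,243.25835109391346,[[0.022,-0.9997,0.0141,63.1753],[-0.9962,-0.0231,-0.0844,538.7098],[0.0847,-0.0122,-0.9963,808.8392]])}
def proj(n,P):
    f,cx,cy,V=C[n];V=np.array(V);f=240/np.tan(np.radians(f)/2)
    c=np.atleast_2d(P)@V[:,:3].T+V[:,3]
    return np.c_[cx+f*c[:,0]/c[:,2],cy+f*c[:,1]/c[:,2]]
def ray(n,uv,z):
    f,cx,cy,V=C[n];V=np.array(V);f=240/np.tan(np.radians(f)/2)
    d=V[:,:3].T@np.array([(uv[0]-cx)/f,(uv[1]-cy)/f,1]);o=-V[:,:3].T@V[:,3]
    return o+d*(z-o[2])/d[2]
def unc(p,k,o): p=np.array(p,float);return (p+.5)/k-.5+np.array(o)
def fit(obs,R,x0):
    # obs: list (cam, model pts, px); R(params)->Rot,t
    def res(x):
        M,t=R(x);return np.concatenate([(proj(n,np.array(m)@M.T+t)-p).ravel() for n,m,p in obs])
    s=least_squares(res,x0,loss='soft_l1');return s.x,res(s.x)
E
python3 - <<'E'
from h import *
np.set_printoptions(precision=2,suppress=True)
# blue: face x=5,y near=+75
tp=unc([(185,97),(103,466),(327,523),(412,113),(428,116),(343,527)],4.5,(425,220))
sc=unc([(384,92),(624,33),(657,188),(424,251)],4,(150,120))
mt=[(5,-75,-55),(5,75,-55),(5,75,55),(5,-75,55),(-5,-75,55),(-5,75,55)]
ms=[(5,-75,55),(5,75,55),(5,75,-55),(5,-75,-55)]
def Rb(x): return (Ro.from_euler('z',x[3])*Ro.from_euler('y',-x[4])).as_matrix(),x[:3]
x,r=fit([('top',mt,tp),('scene',ms,sc)],Rb,[400,-250,70,1.6,.6]);print(x,r.reshape(-1,2))
M,t=Rb(x);np.save('blue.npy',x)
print('top mid',M@[0,0,55]+t,'front top',M@[5,0,55]+t,'bottom',M@[0,0,-55]+t,M@[5,0,-55]+t,'deg',np.degrees(x[3:]))
tp=unc([(88,138),(588,96),(592,158),(95,202)],8,(215,205))
sc=unc([(70,112),(316,350),(350,325),(105,88),(307,465),(72,240)],7,(310,240))
mt=[(0,50,62),(0,-50,62),(-13,-50,62),(-13,50,62)]
ms=[(0,-50,62),(0,50,62),(-13,50,62),(-13,-50,62),(0,50,0),(0,-50,0)]
def Ra(x): return Ro.from_euler('z',x[3]).as_matrix(),x[:3]
x,r=fit([('top',mt,tp),('scene',ms,sc)],Ra,[400,100,60,0.1]);print('angle',x,np.degrees(x[3]),r.reshape(-1,2))
for p in unc([(92,42),(745,121),(696,528),(28,448)],2.9,(110,115)): print('sp',ray('top',p,60))
for p in unc([(160,147),(190,290)],2.9,(110,115)): print('gauge',ray('top',p,90))
from plant import sensors
R=Ro.from_euler('xyz',sensors.get_obs()['tcp_rot']).as_matrix();print(R)
E
```

```text
[ 465.85 -179.76   71.6     1.36    0.5 ] [[ 0.01  0.32]
 [ 0.5  -0.26]
 [-0.53  0.41]
 [-0.2  -0.84]
 [ 0.34  0.02]
 [ 0.21  0.48]
 [-0.84 -0.62]
 [ 0.22 -1.23]
 [ 0.22  4.11]
 [ 0.15  4.29]]
top mid [ 460.24 -205.37  119.95] front top [ 461.18 -201.08  122.33] bottom [ 471.47 -154.16   23.25] [ 472.41 -149.86   25.63] deg [77.64 28.47]
angle [ 563.93  197.73   62.13 -263.78] -15113.538066690218 [[-0.25  0.26]
 [ 0.07 -0.03]
 [ 0.25  0.29]
 [-0.54  0.36]
 [-0.37 -0.16]
 [-0.03  0.27]
 [ 0.4  -0.09]
 [-0.15 -0.27]
 [-0.57  1.  ]
 [-0.58 -0.34]]
sp [727.03 415.27  60.  ]
sp [688.55  19.14  60.  ]
sp [442.79  44.24  60.  ]
sp [481.13 438.79  60.  ]
gauge [656.01 360.12  90.  ]
gauge [573.04 338.61  90.  ]
[[-0.    0.23 -0.97]
 [ 0.   -0.97 -0.23]
 [-1.   -0.   -0.  ]]
```

```bash
python3 - <<'E'
from h import *
np.set_printoptions(precision=2,suppress=True)
tp=unc([(185,97),(103,466),(327,523),(412,113),(428,116),(343,527)],4.5,(425,220))
sc=unc([(384,92),(624,33)],4,(150,120))
mt=[(5,-75,-55),(5,75,-55),(5,75,55),(5,-75,55),(-5,-75,55),(-5,75,55)]
ms=[(5,-75,55),(5,75,55)]
def R2(x):
  return (Ro.from_euler('z',x[3])*Ro.from_euler('y',-x[4])).as_matrix(),x[:3]
def R1(x): return R2([*x,np.radians(35)])
for R,x0,sl in((R2,[400,-250,70,1.4,.6],slice(0,9)),(R1,[400,-250,70,1.4],slice(0,9)),(R1,[400,-250,70,1.4],slice(2,9))):
  x,r=fit([('top',mt[sl],tp[sl]),('scene',ms,sc)],R,x0);M,t=R(x)
  print(x,abs(r).max());print('top mid',M@[0,0,55]+t,M@[5,0,55]+t,'back top',M@[-5,0,55]+t,'bot',M@[5,0,-55]+t,M@[-5,0,-55]+t)
E
```

```text
[ 465.82 -180.73   67.93  152.15 -426.75] 0.8860959487372781
top mid [ 460.04 -206.98  115.92] [ 460.97 -202.72  118.36] back top [ 459.1  -211.24  113.47] bot [ 472.54 -150.22   22.39] [ 470.66 -158.74   17.5 ]
[ 466.07 -178.14   67.73   20.21] 3.7509970366823495
top mid [ 459.42 -208.98  112.79] [ 460.28 -204.97  115.65] back top [ 458.55 -212.98  109.92] bot [ 473.58 -143.3    25.55] [ 471.85 -151.31   19.81]
[ 466.76 -176.53   69.86    7.64] 0.9368390780139464
top mid [ 460.   -207.34  114.91] [ 460.88 -203.34  117.78] back top [ 459.13 -211.34  112.05] bot [ 474.39 -141.71   27.68] [ 472.63 -149.71   21.94]
```

```bash
cat > go.py <<'E'
import sys
from h import *
from plant import sensors
def st():
    o=sensors.get_obs();R=Ro.from_euler('xyz',o['tcp_rot']).as_matrix()
    print('t',round(o['time'],2),'tcp',o['tool_pos'].round(1),'yawY',round(np.degrees(np.arctan2(R[1,1],R[0,1])),2),'F',o['contact_force'].round(1),'M',o['moment'].round(2),'w',round(o['grip_width'],1),'tilt',np.degrees(R[2,1:]).round(2),'q',o['joint_positions'].round(2));return o,R
def to(x,y,z,yaw=None):
    o,R=st();d=R.T@(np.array([x,y,z])-o['tool_pos'])/10
    s=0
    if yaw is not None:
        w=np.degrees(np.arctan2(R[1,1],R[0,1]));s=-((yaw-w+180)%360-180)*np.pi/180
    print('dx,dy,dz',d.round(3),'spin',round(s,3))
if __name__=='__main__': to(*map(float,sys.argv[1:])) if len(sys.argv)>1 else st()
E
python3 go.py 461.3 -201.5 230 77.7
```

```text
t 0.1 tcp [ 123.1 -510.   226.1] yawY -76.44 F [ 0.6 -0.3  0.8] M [ 0.02  0.   -0.05] w 91.9 tilt [-0.08 -0.01] q [-1.48  0.34  1.52 -0.    1.28 -0.15]
dx,dy,dz [ -0.351 -22.059 -40.109] spin -2.69
```

```bash
python3 -m crank '[{"dx":-2,"dy":-22.06,"dz":-40.1,"spin":-2.69},{"dx":-2,"dy":-22.06,"dz":-40.1,"spin":-2.69},{"dx":-2,"dy":-22.06,"dz":-40.1,"spin":-2.69},{"dx":-2,"dy":-22.06,"dz":-40.1,"spin":-2.69},{"dx":-2,"dy":-22.06,"dz":-40.1,"spin":-2.69},{"dx":-2,"dy":-22.06,"dz":-40.1,"spin":-2.69},{"dx":-2,"dy":-22.06,"dz":-40.1,"spin":-2.69},{"dx":-2,"dy":-22.06,"dz":-40.1,"spin":-2.69},{"dx":-2,"dy":-22.06,"dz":-40.1,"spin":-2.69},{"dx":-2,"dy":-22.06,"dz":-40.1,"spin":-2.69},{"dx":-2,"dy":-22.06,"dz":-40.1,"spin":-2.69},{"dx":-2,"dy":-22.06,"dz":-40.1,"spin":-2.69},{"dx":-2,"dy":-22.06,"dz":-40.1,"spin":-2.69},{"dx":-2,"dy":-22.06,"dz":-40.1,"spin":-2.69},{"dx":-2,"dy":-22.06,"dz":-40.1,"spin":-2.69},{"dx":-2,"dy":-22.06,"dz":-40.1,"spin":-2.69},{"dx":-2,"dy":-22.06,"dz":-40.1,"spin":-2.69},{"dx":-2,"dy":-22.06,"dz":-40.1,"spin":-2.69},{"dx":-2,"dy":-22.06,"dz":-40.1,"spin":-2.69},{"dx":-2,"dy":-22.06,"dz":-40.1,"spin":-2.69}]' 43.5; python3 go.py 461.3 -201.5 170 77.7
```

```text
time: 1.77
tool_pos: [461.0, -201.7, 246.3]
tcp_rot: [3.079, 1.57, 2.681]
contact_force: [0.1, -0.3, -0.6]
grip_width: 39.8
t 1.77 tcp [ 461.  -201.7  246.3] yawY 67.16 F [ 0.1 -0.3 -0.6] M [ 0.03 -0.2  -0.01] w 39.8 tilt [ 0.   -0.05] q [-0.56  0.29  1.55 -0.    1.31 -1.74]
dx,dy,dz [7.631 0.03  0.025] spin -0.184
```

```bash
python3 -m crank '[{"dx":3,"dy":0.03,"dz":0.02,"spin":-0.12},{"dx":6,"dy":0.03,"dz":0.02,"spin":-0.184},{"dx":8,"dy":0.03,"dz":0.02,"spin":-0.184},{"dx":9,"dy":0.03,"dz":0.02,"spin":-0.184},{"dx":9,"dy":0.03,"dz":0.02,"spin":-0.184},{"dx":9,"dy":0.03,"dz":0.02,"spin":-0.184}]'; python3 go.py 461.3 -201.5 100 77.7; python3 - <<'E'
from plant import capture
import cv2
for n,(x0,y0,x1,y1) in(("scene",(130,60,350,225)),("top",(400,150,600,350))):
    c=capture(n)["frame"];cv2.imwrite(f"pics/{n}1.png",cv2.resize(c[y0:y1,x0:x1],None,fx=3,fy=3))
E
```

```text
time: 2.27
tool_pos: [461.3, -201.5, 156.4]
tcp_rot: [2.865, 1.569, 2.645]
contact_force: [0.1, -0.3, 0.6]
grip_width: 40.0
t 2.27 tcp [ 461.3 -201.5  156.4] yawY 77.35 F [ 0.1 -0.3  0.6] M [ 0.03 -0.18  0.01] w 40.0 tilt [ 0.02 -0.07] q [-0.56  0.37  1.69 -0.    1.08 -1.91]
dx,dy,dz [5.64e+00 1.00e-03 4.00e-03] spin -0.006
```

View pics/scene1.png

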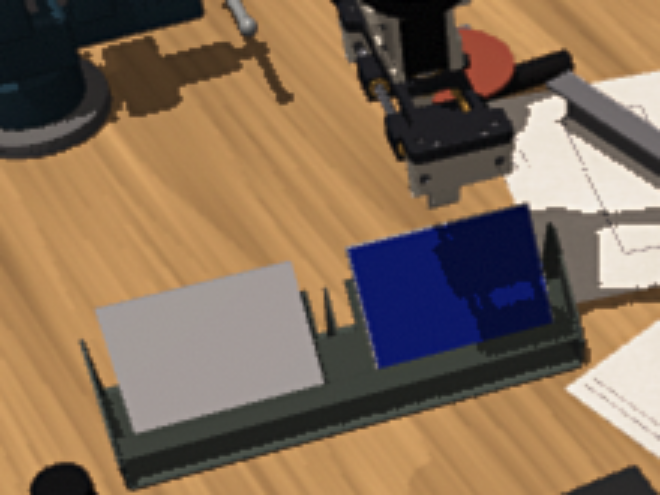

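View pics/top1.png

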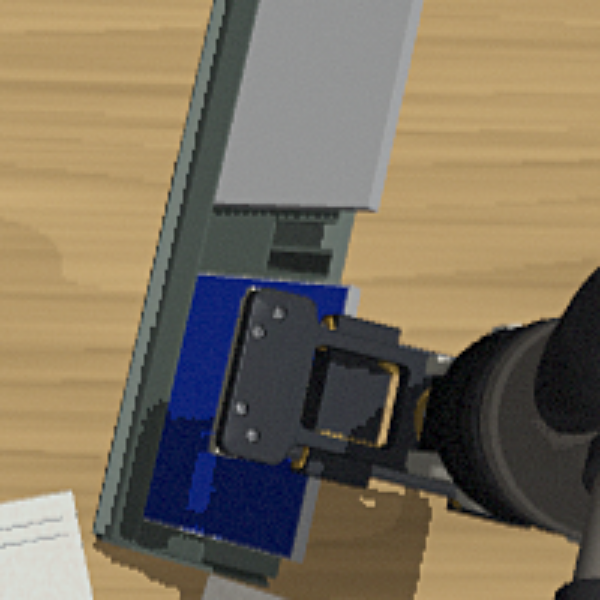

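```bash
python3 -m crank '[{"dx":1.5},{"dx":3},{"dx":4},{"dx":4.6},{"dx":5.2},{"dx":5.6},{"dx":5.6},{"dx":5.6}]'; python3 go.py 475.6 -135.2 100 77.7;python3 - <<'E'
from plant import capture
import cv2
for n,(x0,y0,x1,y1) in(("scene",(130,60,350,225)),):
    c=capture(n)["frame"];cv2.imwrite(f"pics/{n}2.png",cv2.resize(c[y0:y1,x0:x1],None,fx=3,fy=3))
E
```

```text
t 2.37 tcp [ 462.1 -202.   157.6] yawY 77.35 F [0.2 0.1 0.4] M [ 0.11 -0.16 -0.02] w 39.9 tilt [-0.04  0.09] q [-0.56  0.37  1.69 -0.    1.08 -1.91]
dx,dy,dz [ 5.756  6.815 -0.151] spin -0.006invalid input at $[0]: expected keys dx, dy, dz, spin
```

View pics/scene2.png

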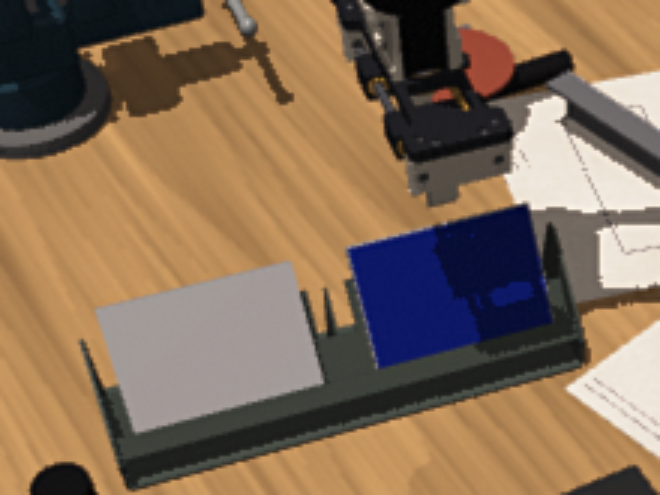

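All keys are needed in every row. The tool is still above the plate; lowering now.

```bash
python3 -m crank '[{"dx":1.5,"dy":0,"dz":0,"spin":0},{"dx":3,"dy":0,"dz":0,"spin":0},{"dx":4,"dy":0,"dz":0,"spin":0},{"dx":4.8,"dy":0,"dz":0,"spin":0},{"dx":5.4,"dy":0,"dz":0,"spin":0},{"dx":5.7,"dy":0,"dz":0,"spin":0},{"dx":5.7,"dy":0,"dz":0,"spin":0}]'; python3 go.py 475.6 -135.2 100 77.7;python3 - <<'E'
from plant import capture
import cv2
for n,(x0,y0,x1,y1) in(("scene",(130,60,350,225)),):
    c=capture(n)["frame"];cv2.imwrite(f"pics/{n}3.png",cv2.resize(c[y0:y1,x0:x1],None,fx=3,fy=3))
E
```

```text
time: 3.0
tool_pos: [461.5, -201.6, 99.4]
tcp_rot: [2.943, 1.57, 2.722]
contact_force: [-0.5, -0.2, 0.3]
grip_width: 39.9
t 3.0 tcp [ 461.5 -201.6   99.4] yawY 77.35 F [-0.5 -0.2  0.3] M [ 0.07 -0.22  0.01] w 39.9 tilt [ 0.01 -0.03] q [-0.56  0.45  1.76 -0.    0.94 -1.91]
dx,dy,dz [-0.06   6.79  -0.075] spin -0.006
```

View pics/scene3.png

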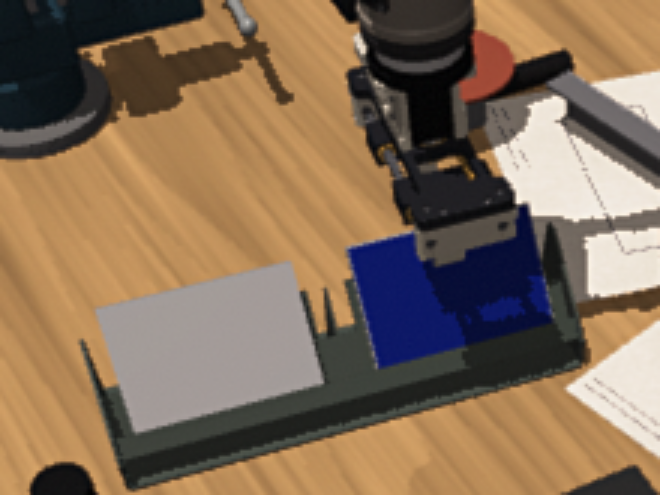

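```bash
python3 -m crank '[{"dx":0,"dy":0.6,"dz":0,"spin":0},{"dx":0,"dy":1.0,"dz":0,"spin":0},{"dx":0,"dy":1.4,"dz":0,"spin":0},{"dx":0,"dy":1.8,"dz":0,"spin":0},{"dx":0,"dy":2.2,"dz":0,"spin":0},{"dx":0,"dy":2.6,"dz":0,"spin":0},{"dx":0,"dy":3.0,"dz":0,"spin":0},{"dx":0,"dy":3.4,"dz":0,"spin":0},{"dx":0,"dy":3.8,"dz":0,"spin":0},{"dx":0,"dy":4.2,"dz":0,"spin":0},{"dx":0,"dy":4.5,"dz":0,"spin":0},{"dx":0,"dy":4.5,"dz":0,"spin":0}]'; python3 go.py 475.6 -135.2 100 77.7;python3 - <<'E'
from plant import capture
import cv2
for n,(x0,y0,x1,y1) in(("scene",(130,60,350,225)),("top",(400,150,600,350))):
    c=capture(n)["frame"];cv2.imwrite(f"pics/{n}4.png",cv2.resize(c[y0:y1,x0:x1],None,fx=3,fy=3))
E
```

```text
time: 4.05
tool_pos: [471.4, -156.9, 99.5]
tcp_rot: [2.5, 1.57, 2.28]
contact_force: [0.3, -0.1, -0.9]
grip_width: 39.9
t 4.05 tcp [ 471.4 -156.9   99.5] yawY 77.38 F [ 0.3 -0.1 -0.9] M [-0.05 -0.15 -0.02] w 39.9 tilt [ 0.02 -0.03] q [-0.48  0.44  1.77  0.    0.93 -1.83]
dx,dy,dz [-0.046  2.211 -0.06 ] spin -0.006
```

View pics/scene4.png

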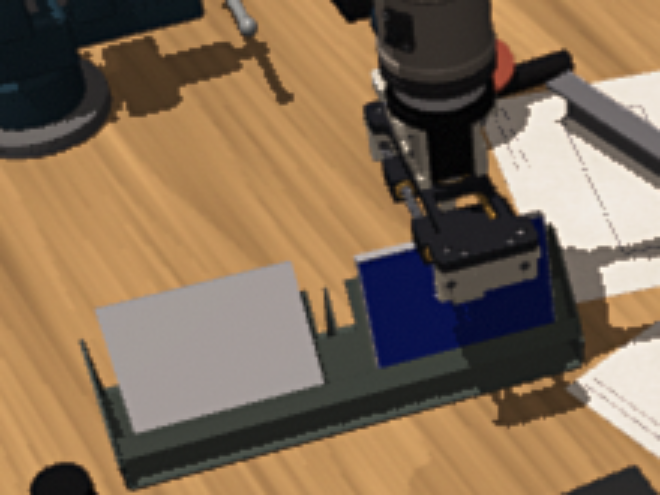

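View pics/top4.png

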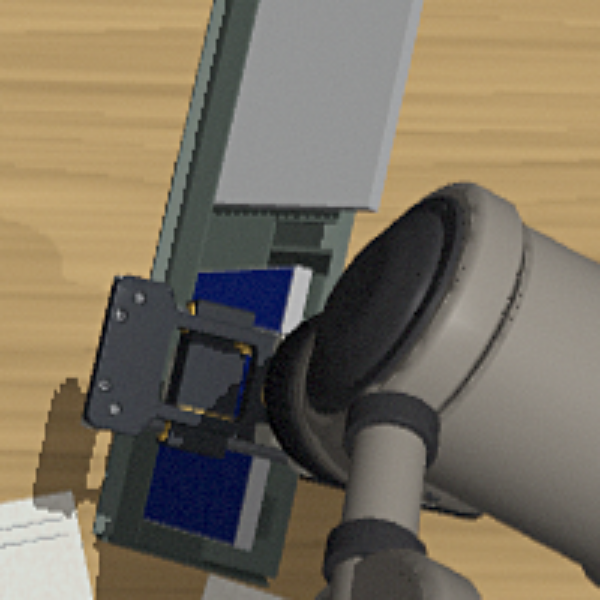

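```bash
python3 -m crank '[{"dx":0,"dy":0.4,"dz":0,"spin":0},{"dx":0,"dy":0.8,"dz":0,"spin":0},{"dx":0,"dy":1.2,"dz":0,"spin":0},{"dx":0,"dy":1.6,"dz":0,"spin":0},{"dx":0,"dy":1.9,"dz":0,"spin":0},{"dx":0,"dy":2.1,"dz":0,"spin":0},{"dx":0,"dy":2.1,"dz":0,"spin":0}]'; python3 go.py 475.6 -135.2 100 77.7;python3 - <<'E'
from plant import capture
import cv2
for n,(x0,y0,x1,y1) in(("scene",(130,60,350,225)),("top",(400,150,600,350))):
    c=capture(n)["frame"];cv2.imwrite(f"pics/{n}5.png",cv2.resize(c[y0:y1,x0:x1],None,fx=3,fy=3))
E
```

```text
time: 4.73
tool_pos: [476.1, -137.0, 99.8]
tcp_rot: [-1.25, 1.57, -1.47]
contact_force: [-0.8, -1.9, 0.8]
grip_width: 39.8
t 4.73 tcp [ 476.1 -137.    99.8] yawY 77.39 F [-0.8 -1.9  0.8] M [-0.22 -0.02  0.01] w 39.8 tilt [-0.03  0.01] q [-0.43  0.43  1.78 -0.    0.93 -1.79]
dx,dy,dz [-0.02   0.167 -0.088] spin -0.005
```

View pics/scene5.png

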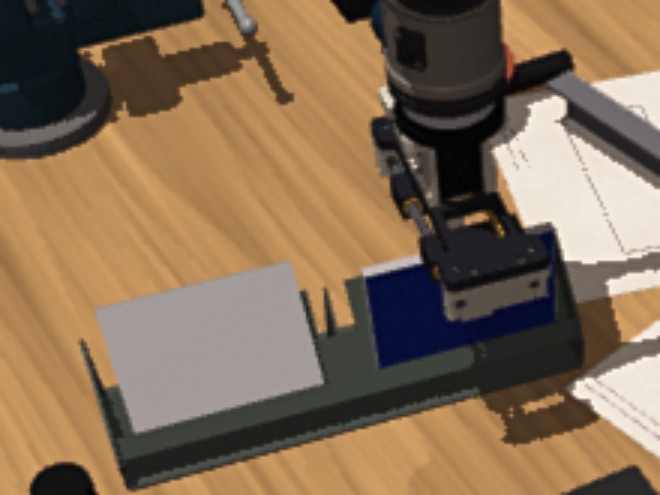

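View pics/top5.png

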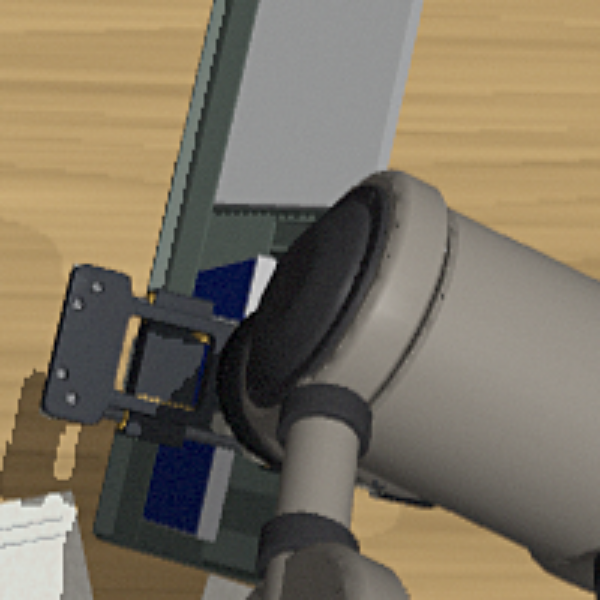

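```bash
python3 - <<'E'
from h import *
np.set_printoptions(precision=2,suppress=True)
for z in(120,125,130,135): print(z,ray('top',(485,235),z),ray('top',(491.5,235.7),z),ray('top',(467,327.8),z),'scene',ray('scene',(252.3,152.3),z))
E
```

```text
120 [ 547.86 -168.28  120.  ] [ 546.97 -178.76  120.  ] [ 399.89 -138.83  120.  ] scene [ 535.69 -179.33  120.  ]
125 [ 547.3  -166.54  125.  ] [ 546.43 -176.96  125.  ] [ 400.35 -137.29  125.  ] scene [ 537.88 -174.15  125.  ]
130 [ 546.75 -164.81  130.  ] [ 545.88 -175.15  130.  ] [ 400.81 -135.76  130.  ] scene [ 540.07 -168.97  130.  ]
135 [ 546.19 -163.07  135.  ] [ 545.33 -173.34  135.  ] [ 401.27 -134.22  135.  ] scene [ 542.26 -163.79  135.  ]
```

```bash
python3 -m crank '[{"dx":-0.2,"dy":-0.3,"dz":0,"spin":0},{"dx":-0.4,"dy":-0.5,"dz":0,"spin":0},{"dx":-0.4,"dy":-0.8,"dz":0,"spin":0},{"dx":-0.4,"dy":-0.9,"dz":0,"spin":0},{"dx":-0.4,"dy":-0.9,"dz":0,"spin":0},{"dx":-0.4,"dy":-0.9,"dz":0,"spin":0},{"dx":-0.4,"dy":-0.9,"dz":0,"spin":0},{"dx":-0.4,"dy":-0.9,"dz":0,"spin":0}]' 0; python3 go.py;python3 - <<'E'
from plant import capture
import cv2
for n,(x0,y0,x1,y1) in(("scene",(130,60,350,225)),("top",(400,150,600,350))):
    c=capture(n)["frame"];cv2.imwrite(f"pics/{n}6.png",cv2.resize(c[y0:y1,x0:x1],None,fx=3,fy=3))
E
```

```text
time: 5.5
tool_pos: [473.9, -147.9, 104.2]
tcp_rot: [-1.269, 1.568, -1.49]
contact_force: [-3.7, -8.7, 4.1]
grip_width: 9.8
t 5.5 tcp [ 473.9 -147.9  104.2] yawY 77.36 F [-3.7 -8.7  4.1] M [-1.55  0.54 -0.1 ] w 9.8 tilt [-0.18  0.05] q [-0.46  0.43  1.77 -0.    0.94 -1.8 ]
```

View pics/scene6.png

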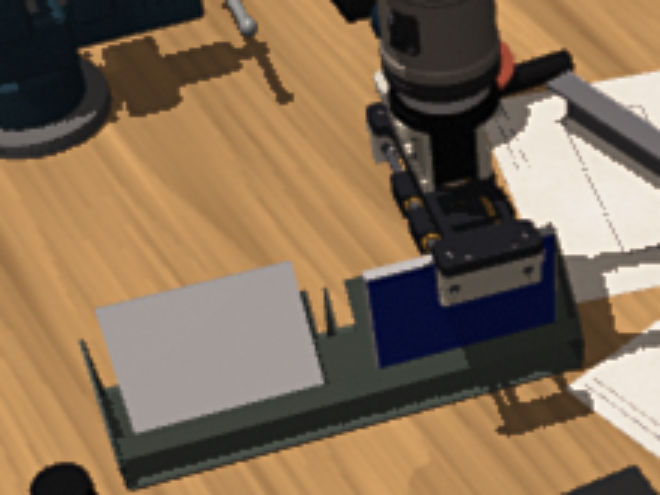

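View pics/top6.png

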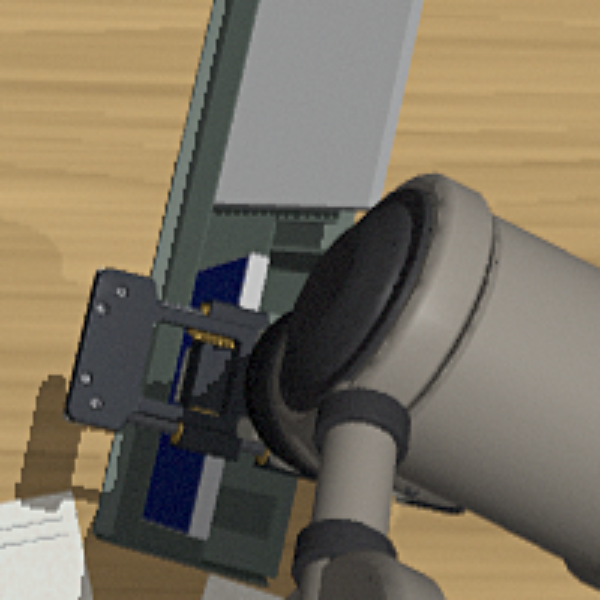

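```bash
python3 -m crank '[{"dx":-0.5,"dy":0,"dz":0,"spin":0},{"dx":-1.0,"dy":0,"dz":0,"spin":0},{"dx":-1.7,"dy":0,"dz":0,"spin":0},{"dx":-2.6,"dy":0,"dz":0,"spin":0},{"dx":-4,"dy":0,"dz":0,"spin":0},{"dx":-6,"dy":0,"dz":0,"spin":0},{"dx":-8,"dy":0,"dz":0,"spin":0},{"dx":-10,"dy":0,"dz":0,"spin":0},{"dx":-12,"dy":0,"dz":0,"spin":0},{"dx":-13.5,"dy":0,"dz":0,"spin":0},{"dx":-14.5,"dy":0,"dz":0,"spin":0},{"dx":-14.5,"dy":0,"dz":0,"spin":0},{"dx":-14.5,"dy":0,"dz":0,"spin":0}]'; python3 go.py;python3 - <<'E'
from plant import capture
import cv2
for n,(x0,y0,x1,y1) in(("scene",(130,20,350,185)),("top",(400,150,600,350))):
    c=capture(n)["frame"];cv2.imwrite(f"pics/{n}7.png",cv2.resize(c[y0:y1,x0:x1],None,fx=3,fy=3))
E
```

```text
time: 6.68
tool_pos: [473.9, -145.6, 248.4]
tcp_rot: [1.934, 1.57, 1.714]
contact_force: [-0.5, 0.8, -4.6]
grip_width: 9.8
t 6.68 tcp [ 473.9 -145.6  248.4] yawY 77.36 F [-0.5  0.8 -4.6] M [ 0.07 -0.12 -0.08] w 9.8 tilt [ 0.03 -0.01] q [-0.45  0.27  1.56  0.    1.31 -1.8 ]
```

View pics/scene7.png

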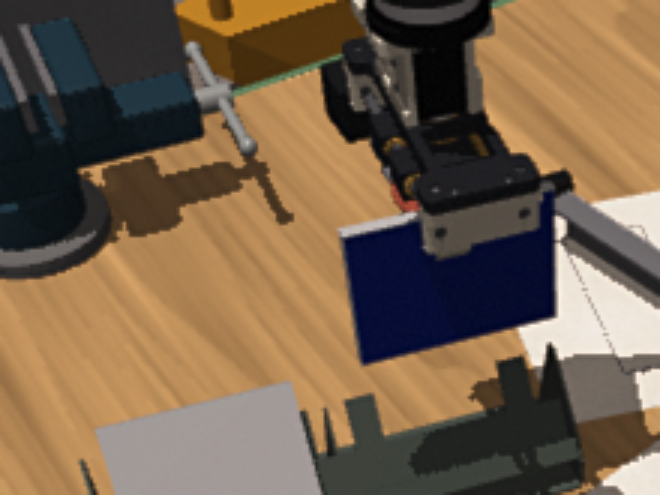

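View pics/top7.png

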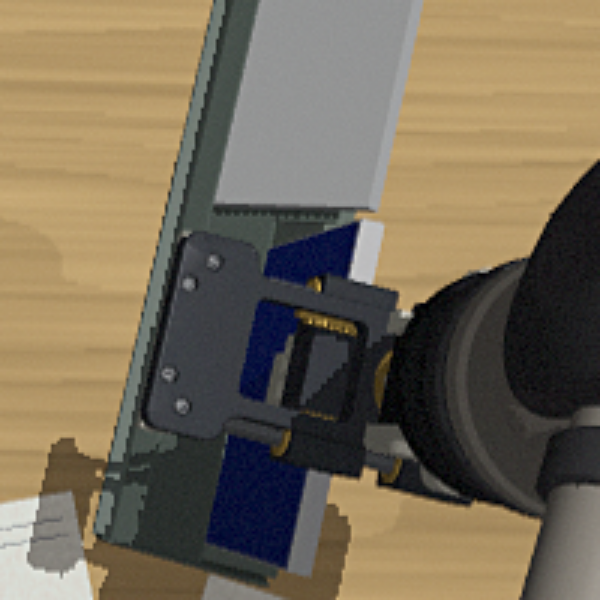

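```bash
python3 - <<'E'
from h import *
np.set_printoptions(precision=2,suppress=True)
p=lambda L,o:unc(L,3,o)
tp=p([(360,222),(383,225),(290,568),(312,573),(205,543)],(400,150))
mt=[(5,-75,55),(-5,-75,55),(5,75,55),(-5,75,55),(5,75,-55)]
sc=p([(343,235),(363,362),(555,315)],(130,20))
ms=[(5,-75,55),(5,-75,-55),(5,75,-55)]
def R(x): return (Ro.from_euler('z',x[3])*Ro.from_euler('y',x[4])*Ro.from_euler('x',x[5])).as_matrix(),x[:3]
x,r=fit([('top',mt,tp),('scene',ms,sc)],R,[474,-145,220,1.36,0,0]);print(x[:3],np.degrees(x[3:]),r.reshape(-1,2))
M,t=R(x);print('top mid',M@[0,0,55]+t)
E
python3 go.py 474 -145 249 77.4
```

```text
[ 472.62 -144.58  229.2 ] [77.85  0.33 -0.08] [[ 0.26 -1.7 ]
 [ 0.41 -0.85]
 [-0.66  1.44]
 [ 0.    1.69]
 [ 0.39  0.24]
 [-0.27  0.39]
 [-0.58  1.12]
 [ 0.58  0.27]]
top mid [ 472.61 -144.25  284.2 ]
t 6.78 tcp [ 473.4 -145.6  247.5] yawY 77.35 F [-0.7  0.  -4.5] M [ 0.07 -0.17 -0.01] w 9.8 tilt [ 0.05 -0.14] q [-0.45  0.27  1.57  0.    1.31 -1.8 ]
dx,dy,dz [-0.152  0.068  0.046] spin -0.001
```

```bash
python3 - <<'E'
from h import *
print(ray('top',(72,165),335),ray('top',(135,160),100),ray('top',(155,190),200))
E
python3 go.py 593.7 201.1 249 6.46
```

```text
[592.76630623 376.35586764 335.        ] [661.28682409 406.12573309 100.        ] [592.48650953 332.48384378 200.        ]
t 6.78 tcp [ 473.4 -145.6  247.5] yawY 77.35 F [-0.7  0.  -4.5] M [ 0.07 -0.17 -0.01] w 9.8 tilt [ 0.05 -0.14] q [-0.45  0.27  1.57  0.    1.31 -1.8 ]
dx,dy,dz [-0.133 36.459  4.147] spin 1.237
```

```bash
python3 -m crank '[{"dx":0,"dy":0.7,"dz":0.1,"spin":0.02},{"dx":0,"dy":2.2,"dz":0.2,"spin":0.08},{"dx":0,"dy":4.2,"dz":0.5,"spin":0.15},{"dx":0,"dy":6.5,"dz":0.7,"spin":0.23},{"dx":0,"dy":9,"dz":1,"spin":0.31},{"dx":0,"dy":11.5,"dz":1.3,"spin":0.4},{"dx":0,"dy":14,"dz":1.6,"spin":0.49},{"dx":0,"dy":16.5,"dz":1.9,"spin":0.58},{"dx":0,"dy":19,"dz":2.2,"spin":0.67},{"dx":0,"dy":21.5,"dz":2.5,"spin":0.76},{"dx":0,"dy":24,"dz":2.8,"spin":0.85},{"dx":0,"dy":26.5,"dz":3.0,"spin":0.93},{"dx":0,"dy":29,"dz":3.3,"spin":1.01},{"dx":0,"dy":31.2,"dz":3.5,"spin":1.08},{"dx":0,"dy":33.2,"dz":3.8,"spin":1.14},{"dx":0,"dy":34.8,"dz":4,"spin":1.19},{"dx":0,"dy":36,"dz":4.1,"spin":1.22},{"dx":0,"dy":36.46,"dz":4.15,"spin":1.237},{"dx":0,"dy":36.46,"dz":4.15,"spin":1.237},{"dx":0,"dy":36.46,"dz":4.15,"spin":1.237}]'; python3 go.py 593.7 201.1 249 6.46;python3 - <<'E'
from plant import capture
import cv2
for n,(x0,y0,x1,y1) in(("scene",(250,140,450,340)),("top",(150,100,370,300))):
    c=capture(n)["frame"];cv2.imwrite(f"pics/{n}8.png",cv2.resize(c[y0:y1,x0:x1],None,fx=3,fy=3))
E
```

```text
time: 8.45
tool_pos: [593.9, 200.2, 247.6]
tcp_rot: [-1.273, 1.569, -2.729]
contact_force: [0.3, 0.9, -3.5]
grip_width: 9.8
t 8.45 tcp [593.9 200.2 247.6] yawY 6.53 F [ 0.3  0.9 -3.5] M [-0.11 -0.1   0.04] w 9.8 tilt [-0.12  0.04] q [ 0.2   0.52  1.18 -0.    1.44  0.09]
dx,dy,dz [-0.136 -0.013 -0.092] spin 0.001
```

View pics/scene8.png

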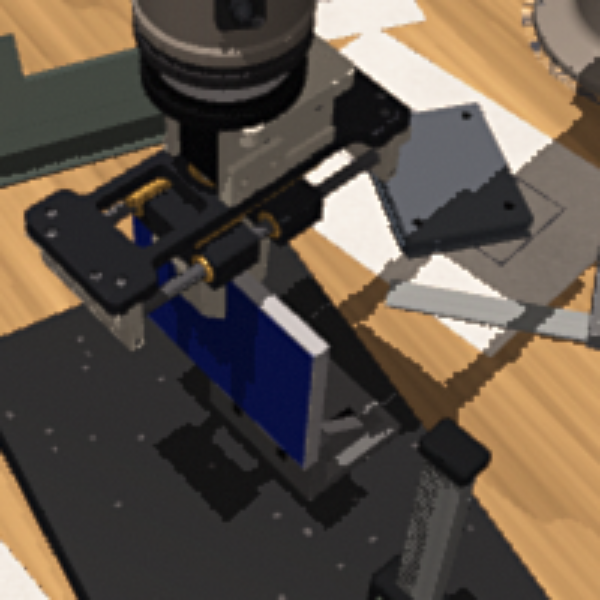

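View pics/top8.png

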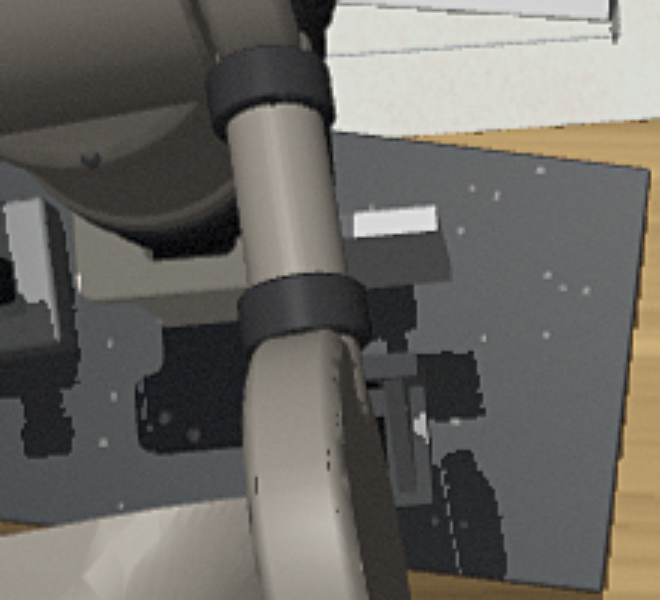

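```bash
python3 -m crank '[{"dx":1,"dy":0,"dz":-0.05,"spin":0},{"dx":2.5,"dy":0,"dz":-0.09,"spin":0},{"dx":4.5,"dy":0,"dz":-0.09,"spin":0},{"dx":6,"dy":0,"dz":-0.09,"spin":0},{"dx":7.2,"dy":0,"dz":-0.09,"spin":0},{"dx":8.2,"dy":0,"dz":-0.09,"spin":0},{"dx":8.8,"dy":0,"dz":-0.09,"spin":0},{"dx":8.8,"dy":0,"dz":-0.09,"spin":0},{"dx":8.8,"dy":0,"dz":-0.09,"spin":0}]'; python3 go.py 593.7 201.1 140 6.46;python3 - <<'E'
from plant import capture
import cv2
for n,(x0,y0,x1,y1) in(("scene",(270,210,420,350)),("top",(200,150,340,290))):
    c=capture(n)["frame"];cv2.imwrite(f"pics/{n}9.png",cv2.resize(c[y0:y1,x0:x1],None,fx=4,fy=4,interpolation=cv2.INTER_CUBIC))
E
```

```text
time: 9.3
tool_pos: [594.4, 201.3, 160.8]
tcp_rot: [1.047, 1.571, -0.411]
contact_force: [0.5, -0.5, -4.0]
grip_width: 10.1
t 9.3 tcp [594.4 201.3 160.8] yawY 6.46 F [ 0.5 -0.5 -4. ] M [-0.07 -0.19 -0.02] w 10.1 tilt [0.01 0.01] q [ 0.2   0.58  1.32 -0.    1.24  0.09]
dx,dy,dz [ 2.081 -0.072  0.015] spin 0.0
```

View pics/scene9.png

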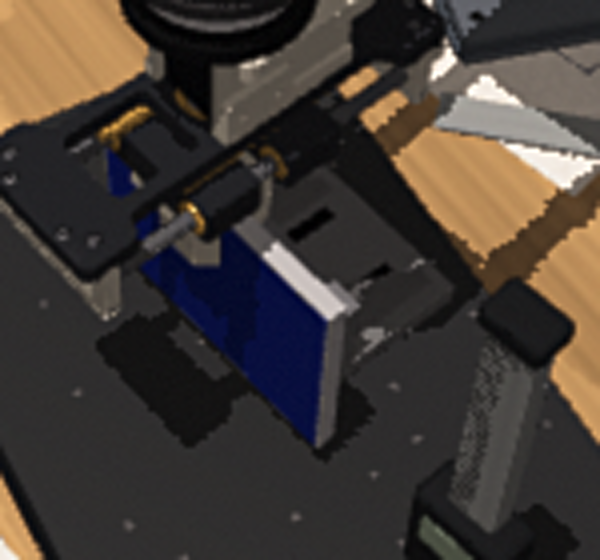

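View pics/top9.png

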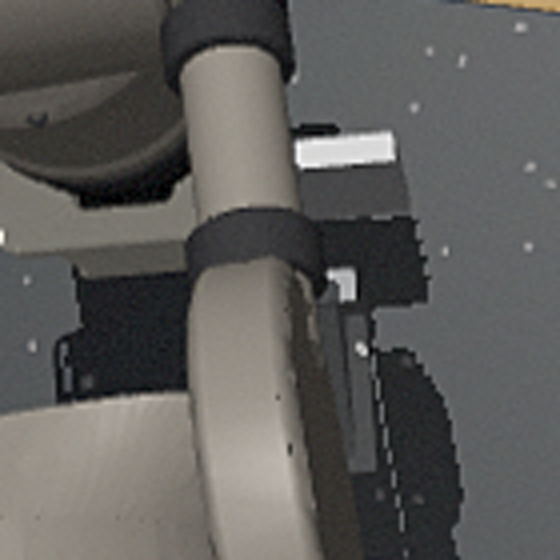

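```bash
python3 - <<'E'
from h import *
np.set_printoptions(precision=2,suppress=True)
tp=unc([(391,131),(396,159)],4,(200,150));sc=unc([(331,318),(320,447),(337,437)],4,(270,210))
mt=[(5,-75,55),(-5,-75,55)];ms=[(5,75,55),(5,75,-55),(-5,75,-55)]
def R(x): return Ro.from_euler('z',np.radians(6.46)).as_matrix(),x[:3]
x,r=fit([('top',mt,tp),('scene',ms,sc)],R,[594,200,140]);print(x,r.reshape(-1,2))
A=Ro.from_euler('z',np.radians(6.46)).as_matrix();print('in angle frame',A.T@(x-[563.9,197.7,60]))
print('tcp',A.T@(np.array([594.4,201.3,160.8])-[563.9,197.7,60]))
E
```

```text
[594.89 204.09 143.33] [[-0.19  0.45]
 [-0.86  0.27]
 [-0.18  0.11]
 [-0.58  0.03]
 [-0.74 -0.63]]
in angle frame [31.51  2.86 83.33]
tcp [ 30.71   0.15 100.8 ]
```

```bash
python3 -m crank '[{"dx":0.5,"dy":0,"dz":0,"spin":0},{"dx":1.0,"dy":-0.4,"dz":0,"spin":0},{"dx":1.5,"dy":-0.8,"dz":0,"spin":0},{"dx":1.9,"dy":-1.2,"dz":0,"spin":0},{"dx":2.2,"dy":-1.6,"dz":0,"spin":0},{"dx":2.4,"dy":-1.9,"dz":0,"spin":0},{"dx":2.4,"dy":-2.1,"dz":0,"spin":0},{"dx":2.4,"dy":-2.1,"dz":0,"spin":0},{"dx":2.4,"dy":-2.1,"dz":0,"spin":0}]'; python3 go.py ;python3 - <<'E'
from plant import capture
import cv2
for n,(x0,y0,x1,y1) in(("scene",(270,210,420,350)),):
    c=capture(n)["frame"];cv2.imwrite(f"pics/{n}10.png",cv2.resize(c[y0:y1,x0:x1],None,fx=4,fy=4,interpolation=cv2.INTER_CUBIC))
E
```

```text
time: 10.15
tool_pos: [573.5, 199.3, 137.4]
tcp_rot: [1.686, 1.57, 0.229]
contact_force: [-0.9, 0.4, 2.5]
grip_width: 9.7
t 10.15 tcp [573.5 199.3 137.4] yawY 6.48 F [-0.9  0.4  2.5] M [-0.04  0.05 -0.03] w 9.7 tilt [ 0.05 -0.01] q [0.21 0.57 1.41 0.   1.16 0.1 ]
```

View pics/scene10.png

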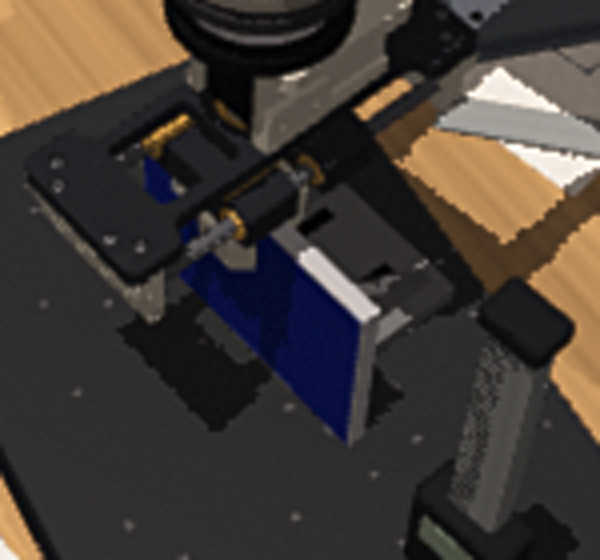

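```bash
python3 -m crank '[{"dx":0,"dy":-0.1,"dz":0,"spin":0},{"dx":0,"dy":-0.2,"dz":0,"spin":0},{"dx":0,"dy":-0.3,"dz":0,"spin":0},{"dx":0,"dy":-0.4,"dz":0,"spin":0},{"dx":0,"dy":-0.4,"dz":0,"spin":0},{"dx":0,"dy":-0.4,"dz":0,"spin":0}]'; python3 go.py; python3 -m crank '[{"dx":0,"dy":-0.1,"dz":0,"spin":0},{"dx":0,"dy":-0.1,"dz":0,"spin":0},{"dx":0,"dy":-0.1,"dz":0,"spin":0}]'; python3 go.py
```

```text
time: 10.7
tool_pos: [570.0, 198.8, 137.4]
tcp_rot: [1.589, 1.569, 0.131]
contact_force: [3.0, 0.7, 5.4]
grip_width: 9.9
t 10.7 tcp [570.  198.8 137.4] yawY 6.47 F [3.  0.7 5.4] M [ 0.08 -0.69  0.  ] w 9.9 tilt [ 0.11 -0.  ] q [ 0.21  0.56  1.42 -0.    1.15  0.1 ]
time: 10.95
tool_pos: [569.4, 198.7, 137.4]
tcp_rot: [1.587, 1.568, 0.129]
contact_force: [3.6, 1.1, 6.0]
grip_width: 10.1
t 10.95 tcp [569.4 198.7 137.4] yawY 6.47 F [3.6 1.1 6. ] M [ 0.1  -1.08 -0.03] w 10.1 tilt [ 0.15 -0.  ] q [ 0.21  0.56  1.43 -0.    1.15  0.1 ]
```

```bash
python3 -m crank '[{"dx":-0.1,"dy":0,"dz":0,"spin":0},{"dx":-0.1,"dy":0,"dz":0,"spin":0},{"dx":-0.1,"dy":0,"dz":0,"spin":0}]'; python3 go.py; python3 -m crank '[{"dx":0,"dy":-0.1,"dz":0,"spin":0},{"dx":0,"dy":-0.1,"dz":0,"spin":0},{"dx":0,"dy":-0.1,"dz":0,"spin":0}]'; python3 go.py;python3 - <<'E'
from plant import capture
import cv2
for n,(x0,y0,x1,y1) in(("scene",(270,210,420,350)),("top",(200,150,340,290))):
    c=capture(n)["frame"];cv2.imwrite(f"pics/{n}11.png",cv2.resize(c[y0:y1,x0:x1],None,fx=4,fy=4,interpolation=cv2.INTER_CUBIC))
E
```

```text
time: 11.2
tool_pos: [568.2, 198.5, 137.4]
tcp_rot: [-1.421, 1.57, -2.879]
contact_force: [3.4, 0.5, 1.4]
grip_width: 10.0
t 11.2 tcp [568.2 198.5 137.4] yawY 6.45 F [3.4 0.5 1.4] M [ 0.05 -0.63 -0.18] w 10.0 tilt [-0.05  0.01] q [ 0.21  0.56  1.43 -0.    1.15  0.1 ]
time: 11.45
tool_pos: [568.0, 198.5, 137.4]
tcp_rot: [1.57, 1.57, 0.112]
contact_force: [5.6, 0.0, -0.3]
grip_width: 10.0
t 11.45 tcp [568.  198.5 137.4] yawY 6.45 F [ 5.6  0.  -0.3] M [ 0.18 -1.15 -0.28] w 10.0 tilt [0.06 0.  ] q [ 0.21  0.56  1.43 -0.    1.15  0.1 ]
```

View pics/scene11.png

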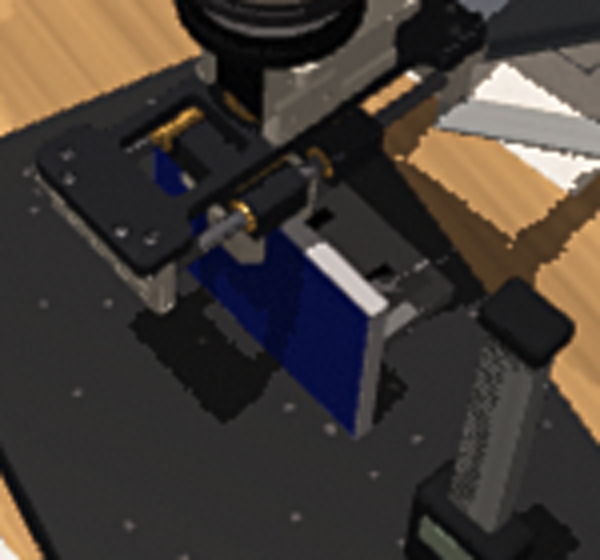

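View pics/top11.png

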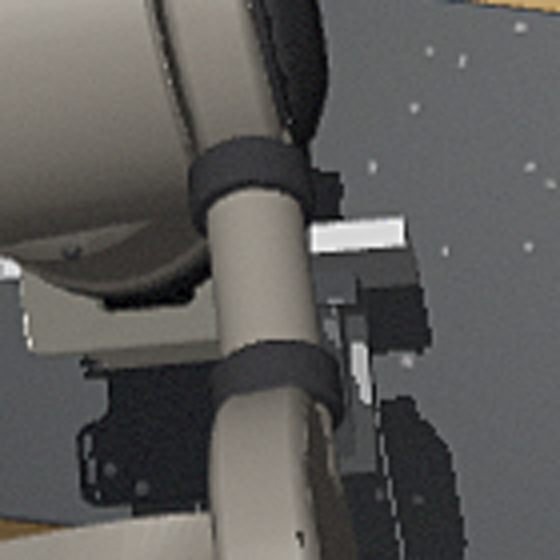

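```bash
python3 - <<'E'
from h import *
np.set_printoptions(precision=2,suppress=True)
tp=unc([(403,217),(406,245)],4,(200,150));sc=unc([(372,318),(357,436),(373,427)],4,(270,210))
mt=[(5,-75,55),(-5,-75,55)];ms=[(5,75,55),(5,75,-55),(-5,75,-55)]
A=Ro.from_euler('z',np.radians(6.46)).as_matrix()
def R(x): return (Ro.from_euler('z',np.radians(6.46))*Ro.from_euler('y',x[3])).as_matrix(),x[:3]
for k in (0,1):
  RR=R if k else (lambda x:R([*x[:3],0]))
  x,r=fit([('top',mt,tp),('scene',ms,sc)],RR,[569,200,115,0][:3+k]);print(x,r.reshape(-1,2).tolist() if 0 else abs(r).max())
  print('in angle frame',A.T@(x[:3]-[563.9,197.7,60]))
E
```

```text
[568.36 200.15 117.41] 0.8264134595013388
in angle frame [ 4.71  1.93 57.41]
[567.94 199.93 116.23   0.01] 0.6972529587191048
in angle frame [ 4.27  1.76 56.23]
```

```bash
python3 -m crank '[{"dx":-0.1,"dy":0.1,"dz":0,"spin":0},{"dx":-0.2,"dy":0.15,"dz":0,"spin":0},{"dx":-0.2,"dy":0.15,"dz":0,"spin":0},{"dx":-0.2,"dy":0.15,"dz":0,"spin":0}]'; python3 go.py; python3 -m crank '[{"dx":0,"dy":-0.1,"dz":0,"spin":0},{"dx":0,"dy":-0.1,"dz":0,"spin":0},{"dx":0,"dy":-0.1,"dz":0,"spin":0}]'; python3 go.py
```

```text
time: 11.88
tool_pos: [568.3, 198.4, 138.7]
tcp_rot: [-1.379, 1.569, -2.837]
contact_force: [2.3, 1.0, -5.6]
grip_width: 9.8
t 11.88 tcp [568.3 198.4 138.7] yawY 6.47 F [ 2.3  1.  -5.6] M [-0.1  -0.81 -0.13] w 9.8 tilt [-0.13  0.02] q [ 0.21  0.56  1.42 -0.    1.16  0.1 ]
time: 12.13
tool_pos: [568.1, 198.4, 139.3]
tcp_rot: [0.509, 1.57, -0.949]
contact_force: [5.1, -0.1, -7.0]
grip_width: 9.7
t 12.13 tcp [568.1 198.4 139.3] yawY 6.46 F [ 5.1 -0.1 -7. ] M [ 0.03 -1.2  -0.2 ] w 9.7 tilt [0.01 0.02] q [ 0.21  0.56  1.43 -0.    1.16  0.1 ]
```

```bash
python3 -m crank '[{"dx":0,"dy":0.08,"dz":0,"spin":0},{"dx":0.05,"dy":0.1,"dz":0,"spin":0},{"dx":0.1,"dy":0.1,"dz":0,"spin":0},{"dx":0.15,"dy":0.1,"dz":0,"spin":0},{"dx":0.2,"dy":0.1,"dz":0,"spin":0},{"dx":0.25,"dy":0.1,"dz":0,"spin":0},{"dx":0.25,"dy":0.1,"dz":0,"spin":0},{"dx":0.25,"dy":0.1,"dz":0,"spin":0}]'; python3 go.py
```

```text
time: 12.8
tool_pos: [568.5, 198.7, 137.4]
tcp_rot: [-1.592, 1.57, -3.05]
contact_force: [-1.3, 0.3, 0.7]
grip_width: 10.0
t 12.8 tcp [568.5 198.7 137.4] yawY 6.48 F [-1.3  0.3  0.7] M [-0.1   0.24  0.02] w 10.0 tilt [-0.04 -0.  ] q [0.21 0.56 1.43 0.   1.16 0.1 ]
```

```bash
python3 -m crank '[{"dx":0,"dy":0,"dz":0,"spin":0},{"dx":0,"dy":0,"dz":0,"spin":0},{"dx":0,"dy":0,"dz":0,"spin":0},{"dx":0,"dy":0,"dz":0,"spin":0},{"dx":0,"dy":0,"dz":0,"spin":0}]' 40; python3 go.py;python3 - <<'E'
from plant import capture
import cv2
for n,(x0,y0,x1,y1) in(("scene",(270,210,420,350)),):
    c=capture(n)["frame"];cv2.imwrite(f"pics/{n}12.png",cv2.resize(c[y0:y1,x0:x1],None,fx=4,fy=4,interpolation=cv2.INTER_CUBIC))
E
```

```text
time: 13.22
tool_pos: [569.0, 198.6, 137.3]
tcp_rot: [1.379, 1.57, -0.079]
contact_force: [-0.3, -0.3, -0.0]
grip_width: 35.2
t 13.22 tcp [569.  198.6 137.3] yawY 6.47 F [-0.3 -0.3 -0. ] M [ 0.02 -0.11 -0.02] w 35.2 tilt [0.02 0.  ] q [ 0.21  0.56  1.43 -0.    1.15  0.1 ]
```

View pics/scene12.png

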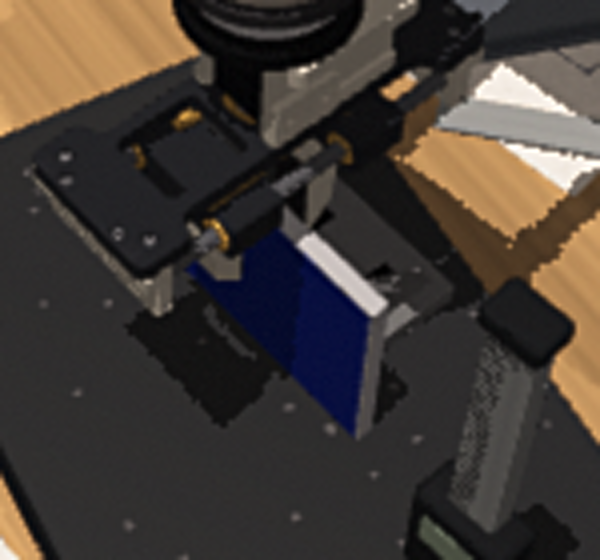

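```bash
python3 -m crank '[{"dx":-0.5,"dy":0,"dz":0,"spin":0},{"dx":-1.5,"dy":0,"dz":0,"spin":0},{"dx":-3,"dy":0,"dz":0,"spin":0},{"dx":-5,"dy":0,"dz":0,"spin":0},{"dx":-7.5,"dy":0,"dz":0,"spin":0},{"dx":-10,"dy":0,"dz":0,"spin":0},{"dx":-12,"dy":0,"dz":0,"spin":0},{"dx":-12,"dy":-3,"dz":0,"spin":0},{"dx":-12,"dy":-6,"dz":0,"spin":0},{"dx":-12,"dy":-9,"dz":0,"spin":0},{"dx":-12,"dy":-12,"dz":0,"spin":0},{"dx":-12,"dy":-15,"dz":0,"spin":0},{"dx":-12,"dy":-17,"dz":0,"spin":0},{"dx":-12,"dy":-17,"dz":0,"spin":0},{"dx":-12,"dy":-17,"dz":0,"spin":0}]'; python3 go.py;python3 - <<'E'
from plant import capture
import cv2
for n,(x0,y0,x1,y1) in(("scene",(270,210,420,350)),("top",(200,150,340,290))):
    c=capture(n)["frame"];cv2.imwrite(f"pics/{n}13f.png",c);cv2.imwrite(f"pics/{n}13.png",cv2.resize(c[y0:y1,x0:x1],None,fx=4,fy=4,interpolation=cv2.INTER_CUBIC))
E
```

```text
time: 14.52
tool_pos: [399.9, 179.6, 258.6]
tcp_rot: [1.666, 1.568, 0.208]
contact_force: [0.0, -0.5, -0.2]
grip_width: 37.0
t 14.52 tcp [399.9 179.6 258.6] yawY 6.5 F [ 0.  -0.5 -0.2] M [-0.05 -0.15  0.  ] w 37.0 tilt [ 0.16 -0.02] q [ 0.25  0.15  1.69 -0.    1.3   0.13]
```

View pics/scene13.png

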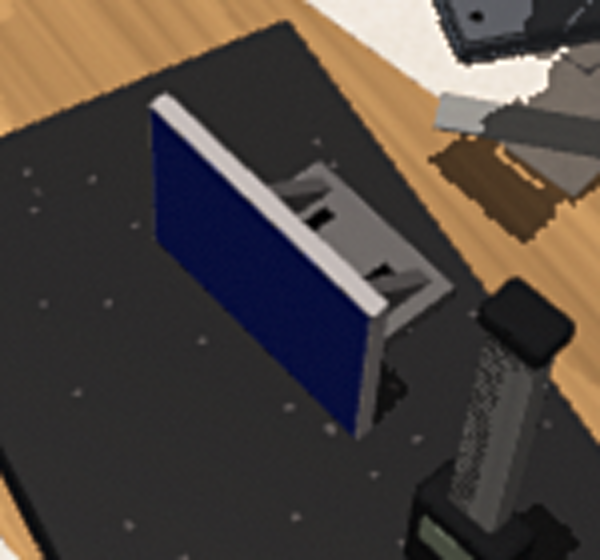

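View pics/top13f.png

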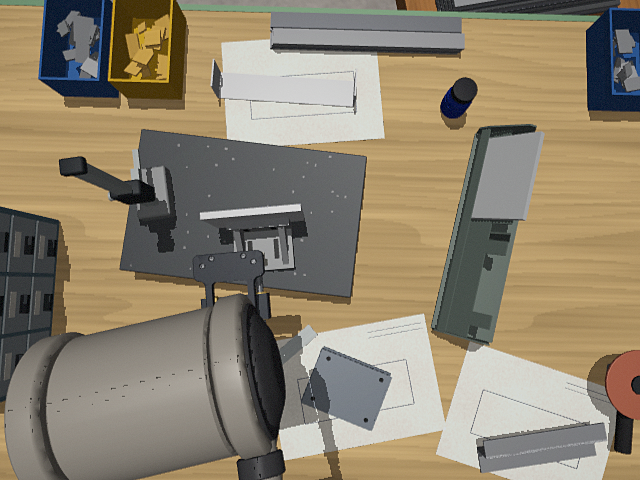

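View pics/scene13f.png

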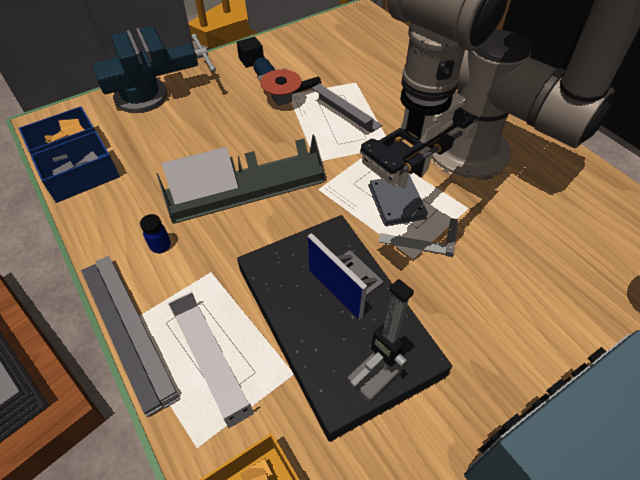

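View pics/top13.png

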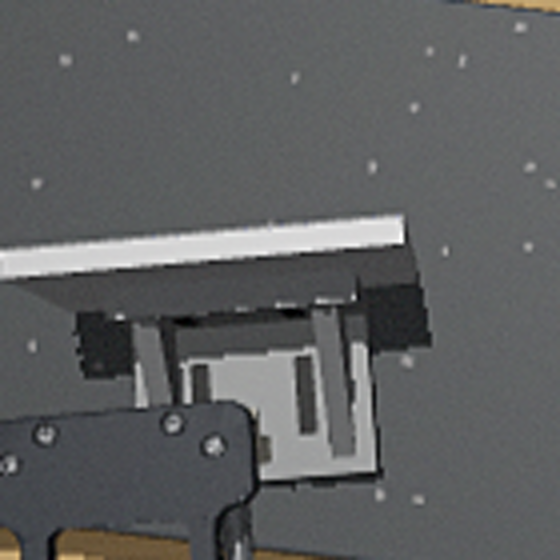

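```bash
python3 - <<'E'
from h import *
np.set_printoptions(precision=2,suppress=True)
tp=np.r_[unc([(403,215),(405,243)],4,(200,150)),[[200,212.5]]]
sc=unc([(152,107),(371,318),(357,436),(157,240),(387,303),(166,94)],4,(270,210))
mt=[(5,-75,55),(-5,-75,55),(5,75,55)];ms=[(5,-75,55),(5,75,55),(5,75,-55),(5,-75,-55),(-5,75,55),(-5,-75,55)]
def R(x): return (Ro.from_euler('z',x[3])*Ro.from_euler('y',x[4])*Ro.from_euler('x',x[5])).as_matrix(),x[:3]
A=Ro.from_euler('z',np.radians(6.46)).as_matrix()
x,r=fit([('top',mt,tp),('scene',ms,sc)],R,[569,200,115,.1,0,0]);M,t=R(x)
print(x[:3],np.degrees(x[3:]),abs(r).max(),'centre',A.T@(t-[563.9,197.7,60]),'back',A.T@(M@[-5,0,0]+t-[563.9,197.7,60]))
a=cv2.imread('pics/top0.png');b=cv2.imread('pics/top13f.png')
for n,s in(('gauge',np.s_[140:225,55:180]),('bare',np.s_[120:222,470:545])): print(n,cv2.absdiff(a[s],b[s]).mean(),cv2.absdiff(a[s],b[s]).max())
E
```

```text
[568.28 200.42 115.75] [6.52 1.   0.31] 1.0490571521258971 centre [ 4.65  2.21 55.75] back [-0.34  2.21 55.84]
gauge 2.1184 27
bare 1.6266230936819173 18
```

```bash
python3 - <<'E'
from plant import bot
print(bot.close_job())
E
```

```text
the job is handed in; nothing more can be done
None
```

The blued plate is standing on its long edge on the granite, back against the angle plate's face and blue side out. The job was handed in at about 14.6 s. No verdict is reported.

**What I did:** The moves only shift the tool and spin it about its own axis, so I could not tilt the gripper to match the leaning plate. I straddled its top edge, swung it nearly upright in the trough with the back finger, then pinched and lifted it. I carried it over, lowered it until it lightly touched the granite and slid it in until it met the face. I then lifted it about 2 mm, checked that contact (about 5 N), eased off 1 mm, set it down again, let go and moved the arm clear.

**Last checks from the two cameras**, in the angle plate's frame:

| Quantity | Measured | Limit |
|---|---|---|
| Back face to angle-plate face | −0.3 mm | ±3 mm |
| Sideways offset of centre | 2.2 mm | ±30 mm |
| Centre height above granite | 55.8 mm | 51–59 mm |
| Parallel to face | within 0.1° | 3° |
| Upright | within about 1° | 3° |

- **Bare plate and height gauge:** neither moved, going by before-and-after pictures from the top camera.
- **Limits on accuracy:** the camera calibration is only good to about 2 mm, so −0.3 mm is within its error. The arm's position when it met the face suggests a gap of under 1 mm.
- **Disagreement:** my first picture-based estimates of how deep the plate sat in the gripper differed by a few millimetres. Because of that, the plate met the granite about 5 mm earlier than I expected, with only about 7 N of load.
- **Refused call:** one move command was refused for missing keys, and nothing moved.

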